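Lay up the steak board and the pizza board

ROBOT

A 6-joint arm with a two-finger parallel gripper is mounted at the origin on a cart in front of the work surface, level with it; the furniture and walls round the work are solid. World frame = base frame: x ahead of the robot, y to its left, z up, the work surface at z = 0. Lengths are in mm, angles in rad, forces in N, time in s.
With the tool pointing down it reaches from about 350 to 975 mm from the base axis. Payload 7.1 kg.
Tool frame: the origin (TCP) lies at the very end of the fingers, on their centre line; the grasp point (between the pads) lies 19 mm behind it; z points along the fingers, y is the direction in which the jaws open and shut (so a half turn about z gives the same grasp; the last joint's range is limited). The gripper opens to 88 mm and grips with 3 to 60 N. Pads are 20 mm wide; open, the fingers measure 115 mm over their backs; the gripper's body (75 mm by 178 mm) begins 61 mm behind the grasp point.
Start: joints at [1.327, 0.423, 1.63, -0, 1.089, -0.019], TCP at [139.288, 609.265, 222.675] pointing down, gripper open.
Joint ranges: [-3, 3], [-0.9, 2.11], [0.09, 2.58], [-1.31, 4.45], [0.11, 2.69], [-2.54, 2.54]. Speed limits (rad/s): [2.39, 2.39, 3.01, 3.14, 3.14, 3.14].

INTERFACE

Orientations are given as a rotation vector (axis times angle).
In Python, from workcell import * gives the robot as it stands.
- The arm moves only by the tool play_rows, never from a script. Its argument "plan" is text: rows parted by semicolons, each of 7 numbers parted by spaces: the finger opening in cm, from 0 to 8.78, then the shift along the tool's x, y, z in cm, then the turn, a rotation vector about the tool's x, y, z in degrees. A call has 1 to 20 rows; each row shifts and turns the commanded pose from where the row before left it, along the tool's axes as they then stand; what a row does not reach is not made up. A row lasts 1/8 s, in which the tool goes at most 62.5 mm and 10.7 degrees, less where a joint would pass 70% of its speed; a pose out of reach is approached as far as the arm can. A call is refused whole if a number of a shift passes 6.25 or a number of a turn 10.7, either way. A call with a gripper value outside its range is refused whole. The fingers move at their own pace and stop on an object; the grip force is fixed at half the most. Time passes only in rows, so rows that do not move let the fingers close. It gives the time, the measured TCP pose, the force and the opening at its end, in the units of the state.
- get_obs(): the state, without advancing time (a new reading comes with each control period).
- get_image(name): name is "side" or "top" or "wrist"; returns a dict with "pixels" (384x512x3 uint8, red, green, blue), "range_z" (384x512 float32, mm along the optical axis (not along the pixel's ray), 0 where there is no reading), "fx", "fy", "cx", "cy" (pixels), "eye" and "attitude" of the camera in the world. Camera axes: x right, y down, z forward; pixel columns grow to the right and rows downward; lengths in mm; the calibration is good to about 2 mm. A picture is of the moment at which its call begins.
- close_job(): hands the job in, once; it reports no verdict.
The state is a dict: "t": time; "qpos": joint angles; "qvel": joint speeds; "joint_torque": joint torques, N m; "ee_pos": TCP position; "orientation": TCP orientation; "ft_force": force on the tool from outside, world axes, zero at the start; "moment": the same for the moment, N m; "width": finger opening in mm.
Only numpy, scipy, OpenCV 4.12 (cv2) and the standard library are available. Lean on these libraries where they do the work, as an engineer would, in place of code of your own. Each camera call takes 0.05 s, during which the arm holds its last target. There are 200 camera calls.

TASK

Lay up the two condiment boards on the cold cooktop for the dinner tables: the wooden pepper mill and the white bowl go on the dark board for the steak table, the red-capped spice jar and the blue-grey bowl on the pale board for the pizza table. Stand each of them upright and fully down in a recess of its own; on the dark board the mill needs the wider recess. Do not tip anything over, and leave the salt shaker and the mug standing where they are.

Things in the scene. Friction and masses are not known exactly. Their poses are not given: they have to be found in the camera images.
- dark_board: fixed dark brown wooden board, 90 x 180 x 16 mm, flat on the cooktop (glass at z = 0), y along its length. Origin: centre of underside. Two round recesses 7 mm deep (floor 9 mm above the underside, grey felt pad): a wide one, 74 mm across, at x 0, y +42 mm, for the pepper mill; a narrow one, 61 mm across, at x 0, y -47 mm, for the white bowl. The boards may have changed places.
- pale_board: fixed pale wooden board, 90 x 180 x 16 mm, flat on the cooktop (glass at z = 0), y along its length. Origin: centre of underside. Two equal round recesses, 61 mm across, 7 mm deep (floor 9 mm above the underside, grey felt pad), at x 0, y +44 mm and x 0, y -44 mm: one for the jar, one for the blue-grey bowl, either way round.
- mill: loose turned wooden pepper mill, upright, 170 mm high; foot 58 mm across; fixed round head 49 mm across, 123 to 159 mm up, widest about 140 mm up; about 0.18 kg. Stands alone on the white stone right of the cooktop (top at z = -6 mm), not the one on the tray far left; a tall oven cabinet rises about 10 cm to its right. Origin: centre of underside, z up; any turn will do.
- white_bowl: loose small warm-white bowl (the smaller one, white all over, finely speckled), 60 mm across the rim, 32 mm high, foot 44 mm across; the sides flare only slightly in the upper half, so it can be gripped across the outside of the rim; about 0.05 kg. Starts on the black glass. Origin: centre of underside, z up; any turn will do.
- jar: loose upright glass spice jar with red cap, standing alone on the white stone right of the cooktop (top at z = -6 mm); not one of the group of jars on the wooden tray at the far left. 106 mm high, body 42 mm across, cap 45 mm across from 85 mm up; about 0.11 kg. Origin: centre of underside, z up; any turn will do.
- blue_bowl: loose small blue-grey bowl (the larger one, pale inside with a darker blue-grey rim and outside), 64 mm across the rim, 35 mm high, foot 44 mm across; the sides flare only slightly in the upper half, so it can be gripped across the outside of the rim; about 0.06 kg. Starts on the black glass. Origin: centre of underside, z up; any turn will do.
- salt_shaker: bystander: glass salt shaker with a grey cap, 44 mm across, 90 mm high, standing alone at the right of the cooktop behind a board. Origin: centre of its underside.
- mug: bystander: dark grey and pale blue mug, 90 mm across, 94 mm high, with a handle, standing on the cooktop to the left of the boards. Origin: under the middle of mug and handle together.
Things that resemble listed ones, but are neither listed nor needed, are in the scene too. Several things have the shape of the mill; the one meant has the colours described above. What is shaped like the white_bowl but green is not meant.

How it is judged:
By the outcome, as a careful person would: the job done as asked, in the order asked, and still so for the second after the job is handed in, with the robot touching nothing.
It also fails if it takes over 128 s, if anything falls off the work surface, if the arm or the gripper's body presses on something with over 40 N, if the wrist force passes 120 N, or if a joint passes its speed limit or range.

## Working session

There is one attempt and no reset: what is moved stays moved. The work goes in short steps, Python scripts to look and compute and a tool call to move; the robot and the scene stay as the last step left them, time stands still between calls to the robot, and variables do not carry over. Pictures are saved under pics/ and viewed, about 12 in all and at most 16, crops included, and the job is handed in when it is done.

Besides the shell and the picture viewer there is one more tool, called as name(argument=value, ...), one argument or row to a line, values as JSON. play_rows: Moves the arm, as the interface text tells. Its arguments: {"type":"object","properties":{"plan":{"type":"string"}},"required":["plan"]}

```bash
ls; mkdir -p pics
cat > h.py <<'E'
from workcell import *
import numpy as np, cv2
from scipy.spatial.transform import Rotation as R
def grab(name,fn=None):
    im=get_image(name); 
    if fn: cv2.imwrite('pics/'+fn,cv2.cvtColor(im['pixels'],cv2.COLOR_RGB2BGR))
    np.savez(''+name+'.npz',**im)
    return im
def att(im):
    a=np.array(im['attitude'],float)
    return a if a.shape==(3,3) else R.from_rotvec(a).as_matrix()
def cloud(im):
    v,u=np.mgrid[0:384,0:512]; z=im['range_z']
    P=np.stack([(u-im['cx'])/im['fx']*z,(v-im['cy'])/im['fy']*z,z],-1)
    return P@att(im).T+np.array(im['eye'])
def ray(im,u,v,zp):
    d=att(im)@np.array([(u-im['cx'])/im['fx'],(v-im['cy'])/im['fy'],1]); e=np.array(im['eye'])
    return e+d*(zp-e[2])/d[2]
E
python3 - <<'E'
from h import *
for n in('side','top','wrist'):
    im=grab(n,n+'0.png'); print(n,im['attitude'],im['eye'],im['fx'],im['fy'],im['cx'],im['cy'])
print(get_obs())
a=cv2.imread('pics/side0.png');b=cv2.imread('pics/wrist0.png')
cv2.imwrite('pics/topx.png',cv2.resize(cv2.imread('pics/top0.png'),(800,600)))
E
```

```text
pics
side [-2.11938229  0.63702415 -0.33745992] [  72.22204739 -622.97076133  761.20580811] 460.93677911317855 460.93677911317855 252.89368683053237 194.66449712687242
top [-2.06149812  2.17214703 -0.22566076] [ 412.4139821   250.07859376 1087.40272145] 420.6070146107953 420.6070146107953 253.208578290376 185.9698102926942
wrist [2.2895564  1.8256916  0.23603975] [ 71.6107722  625.2594334  384.43764515] 317.540431800397 317.540431800397 252.08415973757263 192.53469489129517
{'t': 0.15, 'qpos': array([ 1.32698718e+00,  4.23687482e-01,  1.63045960e+00, -1.36900766e-05,
        1.08855959e+00, -1.90073860e-02]), 'qvel': array([ 0.00015118, -0.00447948, -0.00139835, -0.00079111, -0.00032646,
        0.00129332]), 'joint_torque': array([-1.17755098e-04, -5.44982779e+01, -2.73918557e+01,  6.44646934e-02,
        2.04565498e-02, -8.98767439e-05]), 'ee_pos': array([139.20860079, 608.89516649, 222.08795768]), 'orientation': array([-3.52349707e-01, -3.12163570e+00,  1.73723636e-03]), 'ft_force': array([ 0.35680585,  0.18081437, -0.19760199]), 'moment': array([ 0.00959464, -0.03854961,  0.02917765]), 'width': 87.60848685478054}
```

View pics/topx.png

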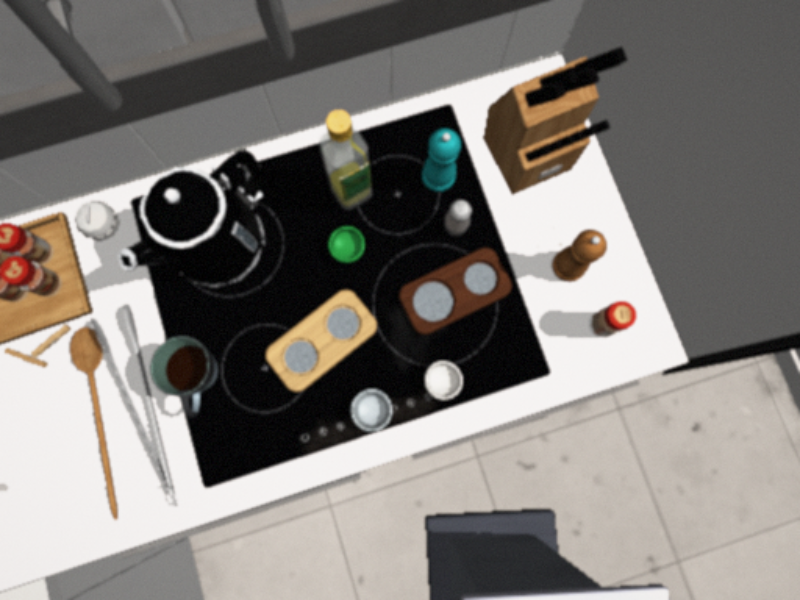

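View pics/side0.png

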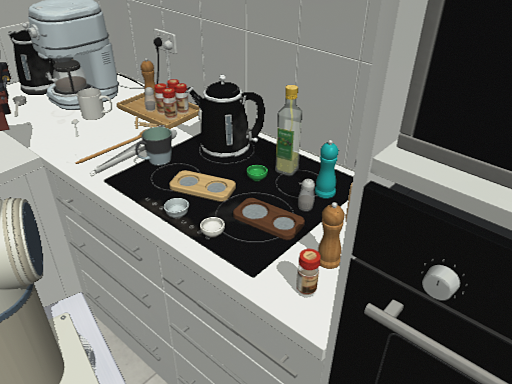

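The top view (800x600) shows everything:
- Dark board: wide recess at (433,300), narrow recess at (480,277).
- Pale board: recesses at (301,355) and (343,322).
- Bowls: white at (443,380), blue-grey at (371,410). The green one at (346,243) is not meant.
- Mill: wooden one at about (575,265), head at (590,245). The teal one (440,160) and the one on the tray are not meant.
- Jar: (617,318). The jars on the tray are not meant.
- Salt: (458,215). Mug: (183,368).

Next I'll measure them.

```bash
cat > meas.py <<'E'
from h import *
T=np.load('top.npz');S=np.load('side.npz')
hsv=cv2.cvtColor(T['pixels'],cv2.COLOR_RGB2HSV); C=cloud(T); 
# recesses: grey pads
k=0.64
for nm,(u,v) in dict(darkW=(433,300),darkN=(480,277),paleL=(301,355),paleR=(343,322)).items():
    u0,v0=int(u*k),int(v*k)
    ref=T['pixels'][v0-2:v0+3,u0-2:u0+3].reshape(-1,3).mean(0)
    m=(np.abs(T['pixels'].astype(float)-ref).max(2)<45).astype(np.uint8)
    _,lab=cv2.connectedComponents(m,connectivity=4); ys,xs=np.where(lab==lab[v0,u0])
    cs=np.array([ray(T,a,b,9) for a,b in zip(xs,ys)])
    c=cs.mean(0); print(nm,c.round(1),'n',len(xs),'ext',np.ptp(cs,0).round())
# by height from both clouds
for cn,im in(('top',T),('side',S)):
    P=cloud(im); ok=im['range_z']>0
    print(cn,'glass z',np.median(P[ok&(abs(P[...,2])<15)&(P[...,0]>400)&(P[...,0]<700)&(abs(P[...,1])<300)][:,2]))
    for nm,(u,v),r in (('white',(443,380),48),('blue',(371,410),48),('mill',(572,268),50),('jar',(604,323),45),('salt',(456,225),40)):
        q=ray(T,u*k,v*k,15)
        m=ok&(np.hypot(P[...,0]-q[0],P[...,1]-q[1])<r)&(P[...,2]>12)
        p=P[m]
        print(nm,'seed',q[:2].round(),len(p),'lo',p.min(0).round(),'hi',p.max(0).round(),'mid',((p.min(0)+p.max(0))/2)[:2].round(1))
        zt=np.percentile(p[:,2],98)
        t=p[p[:,2]>zt-10]; print('   top slice',((t.min(0)+t.max(0))/2).round(1),np.ptp(t,0).round())
# tall cabinet
P=cloud(S); m=(P[...,2]>60)&(P[...,0]>250)&(P[...,0]<900)&(P[...,1]<-100)&(S['range_z']>0)
h,_,_=np.histogram2d(P[m][:,0],P[m][:,1],bins=[np.arange(250,900,50),np.arange(-600,-100,25)]);print(h.astype(int))
E
python3 meas.py
```

```text
darkW [614.7 174.9   9. ] n 476 ext [62. 63.  0.]
darkN [649.7  93.2   9. ] n 301 ext [49. 51.  0.]
paleL [533.6 398.    9. ] n 358 ext [54. 51.  0.]
paleR [585.8 326.5   9. ] n 341 ext [56. 52.  0.]
top glass z -2.494476005538445
white seed [482. 166.] 385 lo [454. 139.  12.] hi [512. 196.  36.] mid [483.2 167.4]
   top slice [483.2 167.4  30.5] [58. 58. 11.]
blue seed [441. 285.] 455 lo [410. 253.  12.] hi [473. 315.  40.] mid [441.5 284.2]
   top slice [441.5 284.2  33.6] [64. 62. 12.]
mill seed [657. -63.] 665 lo [641. -85.  12.] hi [693. -34. 167.] mid [666.8 -59.7]
   top slice [665.8 -56.9 159.3] [24. 27. 15.]
jar seed [ 562. -105.] 482 lo [ 541. -128.   13.] hi [585. -84. 105.] mid [ 562.8 -106.2]
   top slice [ 563.5 -106.7   99.4] [42. 43. 12.]
salt seed [743. 127.] 289 lo [728. 108.  13.] hi [766. 146.  92.] mid [746.6 127. ]
   top slice [748.7 125.7  86.2] [28. 33. 11.]
side glass z -1.8145580036009505
white seed [482. 166.] 372 lo [454. 138.  12.] hi [514. 200.  37.] mid [484. 169.]
   top slice [484.  169.   31.4] [60. 62. 11.]
blue seed [441. 285.] 373 lo [410. 255.  
[... 993 characters left out ...]
 [   0    0    3  550 1750 2960 3372 3556 3335 3392 3323 1941 3924 5510
  1589    0    0    0    0]
 [   0    0    0  165   70   25  539 1224 2629 4234 4248 3143  143  421
  1296    0    0    0   34]
 [   0    0    0    0    0    0    0    0    0    0    0    0    0    0
     6    0    0    0    0]
 [   0    0    0    0    0    0    0    0    0    0    0    0    0    0
     0    0    0    0    0]
 [   0    0    0    0    0    0    0    0    0    0    0    0    0    0
     0    0    0    0    0]
 [   0    0    0    0    0    0    0    0    0    0    0    0    0    0
     0    0    0    0    0]
 [   0    0    0    0    0    0    0    0    0    0    0    0    0    0
     0    0    0    0    0]]
```

```bash
cat > go.py <<'E'
# usage: go.py th x y z [n]: shift (cm, tool axes, after turning in place to th) from the present pose
from h import *; import sys
th,x,y,z=map(float,sys.argv[1:5]); o=get_obs(); M=R.from_rotvec(o['orientation']).as_matrix()
cur=np.degrees(np.arctan2(M[1,0],M[0,0])); tw=-((th-cur+180)%360-180); t=np.radians(th)
N=np.array([[np.cos(t),np.sin(t),0],[np.sin(t),-np.cos(t),0],[0,0,-1]]).T
d=N.T@(np.array([x,y,z])-o['ee_pos'])/10
print('t %.1f th %.1f turn about tool z %.1f deg; tilt %.2f; shift cm'%(o['t'],cur,tw,np.degrees(np.arccos(-M[2,2]))),d.round(2),'len',np.linalg.norm(d).round(1),'pos',o['ee_pos'].round(1),'w',o['width'].round(1),'F',o['ft_force'].round(1))
E
python3 go.py 203 483.5 168 130
```

```text
Traceback (most recent call last):
  File "go.py", line 7, in <module>
    print('t %.1f th %.1f turn about tool z %.1f deg; tilt %.2f; shift cm'%(o['t'],cur,tw,np.degrees(np.arccos(-M[2,2]))),d.round(2),'len',np.linalg.norm(d).round(1),'pos',o['ee_pos'].round(1),'w',o['width'].round(1),'F',o['ft_force'].round(1))
                                                                                                                                                                                                     ^^^^^^^^^^^^^^^^
AttributeError: 'float' object has no attribute 'round'
```

```bash
sed -i "s/o\['width'\].round(1)/round(o['width'],1)/" go.py; python3 go.py 203 483.5 168 130
```

```text
t 0.1 th 167.1 turn about tool z -35.9 deg; tilt 0.06; shift cm [-14.47 -54.04   9.21] len 56.7 pos [139.2 608.9 222.1] w 87.6 F [ 0.4  0.2 -0.2]
```

play_rows(
  plan="8.78 0 0 0 0 0 -9; 8.78 0 0 0 0 0 -9; 8.78 0 0 0 0 0 -9; 8.78 0 0 0 0 0 -8.9; 8.78 -0.7 -2.7 0.4 0 0 0; 8.78 -1.3 -4.8 0.8 0 0 0; 8.78 -1.3 -4.8 0.8 0 0 0; 8.78 -1.3 -4.8 0.8 0 0 0; 8.78 -1.3 -4.8 0.8 0 0 0; 8.78 -1.3 -4.8 0.8 0 0 0; 8.78 -1.3 -4.8 0.8 0 0 0; 8.78 -1.3 -4.8 0.8 0 0 0; 8.78 -1.3 -4.8 0.8 0 0 0; 8.78 -1.3 -4.8 0.8 0 0 0; 8.78 -1.3 -4.8 0.8 0 0 0; 8.78 -0.8 -3.3 0.8 0 0 0; 8.78 0 0 0 0 0 0; 8.78 0 0 0 0 0 0",
)

```text
t: 2.4
ee_pos: [483.4, 169.3, 130.6]
orientation: [0.626, -3.078, -0.0]
ft_force: [-0.5, -0.1, 0.3]
width: 87.4
```

```bash
python3 go.py 203 483.5 168 8
python3 - <<'E'
from h import *
im=grab('wrist','w1.png'); P=cloud(im)
for c,r in(((483.5,168),45),):
    m=(im['range_z']>0)&(np.hypot(P[...,0]-c[0],P[...,1]-c[1])<r)&(P[...,2]>22)&(P[...,2]<60); p=P[m]
    (x,y),rr=cv2.minEnclosingCircle(p[:,:2].astype(np.float32)); print(len(p),x,y,rr,p.max(0))
E
```

```text
t 2.4 th -157.0 turn about tool z 0.0 deg; tilt 0.04; shift cm [ 0.04 -0.12 12.26] len 12.3 pos [483.4 169.3 130.6] w 87.4 F [-0.5 -0.1  0.3]
1224 483.9248352050781 170.0006103515625 30.316431045532227 [514.19611501 199.14805259  34.14347052]
```

View pics/w1.png

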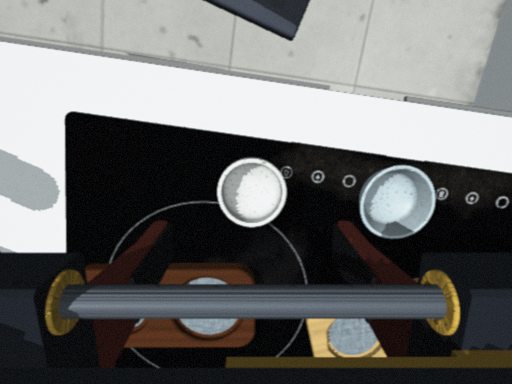

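play_rows(
  plan="8.78 0 0 3 0 0 0; 8.78 0 0 4 0 0 0; 8.78 0 0 3 0 0 0; 8.78 0 0 1.6 0 0 0; 8.78 0 0 0.6 0 0 0; 8.78 0 0 0 0 0 0",
)

```text
t: 3.2
ee_pos: [484.1, 169.4, 9.1]
orientation: [-0.628, 3.078, 0.0]
ft_force: [0.3, -0.1, -0.2]
width: 87.8
```

The picture shows the speckled white bowl at (252,192), between the fingers, and the blue-grey bowl at (397,200). I'm gripping the white one.

play_rows(
  plan="5 0 0 0 0 0 0; 5 0 0 0 0 0 0; 5 0 0 0 0 0 0; 5 0 0 0 0 0 0; 5 0 0 0 0 0 0; 5 0 0 0 0 0 0; 5 0 0 -1 0 0 0; 5 0 0 -2.5 0 0 0; 5 0 0 -2.5 0 0 0; 5 0 0 0 0 0 0",
)

```text
t: 4.45
ee_pos: [485.1, 169.4, 70.3]
orientation: [-0.626, 3.075, 0.001]
ft_force: [0.4, -0.4, 0.1]
width: 57.5
```

```bash
python3 go.py 203 649.7 93.2 69; python3 go.py 203 649.7 93.2 19
```

```text
t 4.5 th -157.0 turn about tool z 0.0 deg; tilt 0.21; shift cm [-12.17 -13.44   0.13] len 18.1 pos [485.1 169.4  70.3] w 57.5 F [ 0.4 -0.4  0.1]
t 4.5 th -157.0 turn about tool z 0.0 deg; tilt 0.21; shift cm [-12.17 -13.44   5.13] len 18.8 pos [485.1 169.4  70.3] w 57.5 F [ 0.4 -0.4  0.1]
```

play_rows(
  plan="5 -1.5 -1.6 0 0 0 0; 5 -2.8 -3 0 0 0 0; 5 -2.8 -3 0 0 0 0; 5 -2.8 -3 0 0 0 0; 5 -1.6 -1.9 0 0 0 0; 5 -0.6 -0.9 0 0 0 0; 5 0 0 0 0 0 0; 5 0 0 0 0 0 0",
)

```text
t: 5.45
ee_pos: [646.6, 93.1, 68.1]
orientation: [0.627, -3.077, -0.0]
ft_force: [-0.7, -0.3, -1.4]
width: 57.1
```

```bash
python3 go.py 203 649.7 93.2 18.5
python3 - <<'E'
from h import *
im=grab('top'); P=cloud(im)
m=(im['range_z']>0)&(np.hypot(P[...,0]-650,P[...,1]-93)<40)&(P[...,2]>85)&(P[...,2]<110); p=P[m]; print(len(p), p.mean(0) if len(p) else 0)
E
```

```text
t 5.5 th -157.0 turn about tool z 0.0 deg; tilt 0.09; shift cm [-0.29 -0.12  4.96] len 5.0 pos [646.6  93.1  68.1] w 57.1 F [-0.7 -0.3 -1.4]
8 [642.48176588 101.27277248  88.80057437]
```

play_rows(
  plan="5 -0.2 -0.1 1.5 0 0 0; 5 0 0 1.5 0 0 0; 5 0 0 1 0 0 0; 5 0 0 0.5 0 0 0; 5 0 0 0.3 0 0 0; 5 0 0 0 0 0 0; 5 0 0 0 0 0 0",
)

```text
t: 6.38
ee_pos: [650.2, 92.8, 21.1]
orientation: [-0.627, 3.078, -0.0]
ft_force: [-0.2, -0.3, -1.4]
width: 57.6
```

```bash
python3 go.py 203 649.7 93.2 18.5
```

```text
t 6.4 th -157.0 turn about tool z 0.0 deg; tilt 0.04; shift cm [0.04 0.05 0.26] len 0.3 pos [650.2  92.8  21.1] w 57.6 F [-0.2 -0.3 -1.4]
```

play_rows(
  plan="5 0 0 0.15 0 0 0; 5 0 0 0.1 0 0 0; 5 0 0 0 0 0 0; 5 0 0 0 0 0 0",
)

```text
t: 6.88
ee_pos: [649.9, 92.8, 18.2]
orientation: [0.627, -3.078, -0.0]
ft_force: [0.5, -0.2, -0.7]
width: 57.6
```

play_rows(
  plan="6.5 0 0 0 0 0 0; 8.5 0 0 0 0 0 0; 8.5 0 0 0 0 0 0; 8.5 0 0 0 0 0 0; 8.5 0 0 -0.8 0 0 0; 8.5 0 0 -2 0 0 0; 8.5 0 0 -4 0 0 0; 8.5 0 0 -3 0 0 0; 8.5 0 0 -1 0 0 0; 8.5 0 0 0 0 0 0",
)

```text
t: 8.12
ee_pos: [650.3, 92.9, 127.2]
orientation: [-0.627, 3.077, -0.0]
ft_force: [-0.7, -0.7, -0.0]
width: 85.1
```

```bash
cat > chk.py <<'E'
from h import *; import sys
n,x,y,r,z0,z1=sys.argv[1],*map(float,sys.argv[2:7])
im=grab(n,sys.argv[7] if len(sys.argv)>7 else None); P=cloud(im)
m=(im['range_z']>0)&(np.hypot(P[...,0]-x,P[...,1]-y)<r)&(P[...,2]>z0)&(P[...,2]<z1); p=P[m]
(a,b),rr=cv2.minEnclosingCircle(p[:,:2].astype(np.float32)); print(n,len(p),'c %.1f %.1f r %.1f zmax %.1f'%(a,b,rr,np.percentile(p[:,2],98)))
E
python3 chk.py wrist 650 93 45 32 60 w2.png; python3 go.py 203 441.5 286 130
```

```text
wrist 1308 c 649.9 93.6 r 30.5 zmax 42.2
t 8.2 th -157.0 turn about tool z 0.0 deg; tilt 0.01; shift cm [11.6  25.92 -0.4 ] len 28.4 pos [649.6  92.8 126. ] w 85.2 F [-0.5 -0.  -0.2]
```

White bowl is seated: rim z is about 42 and it is centred at (649.9,93.6). Blue bowl next, into the pale board's left recess.

play_rows(
  plan="8.78 1 2.3 0 0 0 0; 8.78 2 4.5 0 0 0 0; 8.78 2 4.5 0 0 0 0; 8.78 2 4.5 0 0 0 0; 8.78 2 4.5 0 0 0 0; 8.78 1.6 3.6 0 0 0 0; 8.78 1 2 0 0 0 0; 8.78 0 0 0 0 0 0; 8.78 0 0 0 0 0 0",
)

```text
t: 9.3
ee_pos: [441.5, 285.6, 125.7]
orientation: [0.627, -3.077, 0.001]
ft_force: [0.7, 0.4, -1.3]
width: 87.7
```

```bash
python3 chk.py wrist 441.5 286 45 24 60; python3 go.py 203 442 286 9.5
```

```text
wrist 1936 c 442.4 286.9 r 32.6 zmax 36.1
t 9.3 th -157.0 turn about tool z 0.0 deg; tilt 0.04; shift cm [-0.03  0.05 11.63] len 11.6 pos [441.9 285.4 125.8] w 88.0 F [ 0.7 -0.3  1.6]
```

play_rows(
  plan="8.78 0 0.1 3 0 0 0; 8.78 0 0 4 0 0 0; 8.78 0 0 3 0 0 0; 8.78 0 0 1.2 0 0 0; 8.78 0 0 0.4 0 0 0; 8.78 0 0 0 0 0 0; 5.5 0 0 0 0 0 0; 5.5 0 0 0 0 0 0; 5.5 0 0 0 0 0 0; 5.5 0 0 0 0 0 0; 5.5 0 0 0 0 0 0; 5.5 0 0 0 0 0 0",
)

```text
t: 10.85
ee_pos: [441.8, 287.0, 10.6]
orientation: [-0.627, 3.078, 0.001]
ft_force: [-1.5, 0.0, 6.5]
width: 60.9
```

play_rows(
  plan="5.5 0 0 -1 0 0 0; 5.5 0 0 -2.5 0 0 0; 5.5 0 0 -2.5 0 0 0; 5.5 0 0 0 0 0 0",
)

```text
t: 11.35
ee_pos: [442.6, 287.4, 71.9]
orientation: [-0.626, 3.075, 0.002]
ft_force: [0.7, 0.2, -0.8]
width: 60.9
```

```bash
python3 go.py 203 533.6 398 70
```

```text
t 11.3 th -157.0 turn about tool z 0.0 deg; tilt 0.21; shift cm [-12.7    6.62   0.19] len 14.3 pos [442.6 287.4  71.9] w 60.9 F [ 0.7  0.2 -0.8]
```

play_rows(
  plan="5.5 -1.5 0.8 0 0 0 0; 5.5 -3 1.6 0 0 0 0; 5.5 -3 1.6 0 0 0 0; 5.5 -3 1.5 0 0 0 0; 5.5 -1.6 0.8 0 0 0 0; 5.5 -0.6 0.3 0 0 0 0; 5.5 0 0 0 0 0 0; 5.5 0 0 2 0 0 0; 5.5 0 0 1.5 0 0 0; 5.5 0 0 0.8 0 0 0; 5.5 0 0 0 0 0 0; 5.5 0 0 0 0 0 0",
)

```text
t: 12.85
ee_pos: [532.8, 397.3, 27.4]
orientation: [-0.627, 3.078, 0.0]
ft_force: [1.2, -0.3, -0.7]
width: 60.9
```

```bash
python3 go.py 203 533.6 398 19.5
```

```text
t 12.8 th -157.0 turn about tool z 0.0 deg; tilt 0.03; shift cm [-0.1   0.03  0.79] len 0.8 pos [532.8 397.3  27.4] w 60.9 F [ 1.2 -0.3 -0.7]
```

play_rows(
  plan="5.5 -0.1 0 0.4 0 0 0; 5.5 0 0 0.3 0 0 0; 5.5 0 0 0.1 0 0 0; 5.5 0 0 0 0 0 0; 5.5 0 0 0 0 0 0; 7 0 0 0 0 0 0; 8.78 0 0 0 0 0 0; 8.78 0 0 0 0 0 0; 8.78 0 0 0 0 0 0; 8.78 0 0 -0.8 0 0 0; 8.78 0 0 -2 0 0 0; 8.78 0 0 -4 0 0 0; 8.78 0 0 -3 0 0 0; 8.78 0 0 -1.5 0 0 0; 8.78 0 0 0 0 0 0; 8.78 0 0 0 0 0 0",
)

```text
t: 14.85
ee_pos: [532.8, 397.1, 131.2]
orientation: [0.627, -3.077, 0.001]
ft_force: [-0.2, -0.3, -0.4]
width: 88.0
```

```bash
python3 chk.py wrist 533.6 398 45 34 65; python3 chk.py top 650 93 45 30 60; python3 go.py 203 533.6 398 240
python3 - <<'E'
import numpy as np,cv2
a=cv2.imread('pics/side0.png')[180:310,270:360]
b=cv2.imread('pics/top0.png')[130:230,330:430]
cv2.imwrite('pics/crop.png',np.hstack([cv2.resize(a,(400,580)),cv2.resize(b,(400,580))[:, :]]))
import sys; sys.path.insert(0,'.')
from h import *
T=np.load('top.npz'); P=cloud(T); m=(P[...,2]>150)&(T['range_z']>0)&(P[...,0]>550)&(P[...,0]<900)&(P[...,1]<0)
for x in range(550,900,50):
    q=P[m&(abs(P[...,0]-x)<25)&(P[...,1]<-110)]
    if len(q): print(x,'max y',q[:,1].max().round(),'z',np.median(q[:,2]).round(),len(q))
E
```

```text
wrist 1896 c 534.1 398.4 r 32.7 zmax 45.1
top 139 c 648.7 90.4 r 30.0 zmax 44.3
t 14.9 th -157.0 turn about tool z 0.0 deg; tilt 0.14; shift cm [ -0.12   0.06 -10.92] len 10.9 pos [532.8 397.  130.8] w 87.7 F [ 0.2 -0.6 -0.8]
550 max y -225.0 z 263.0 726
600 max y -211.0 z 282.0 1681
650 max y -197.0 z 309.0 2047
700 max y -185.0 z 335.0 2446
750 max y -171.0 z 363.0 2865
800 max y -158.0 z 382.0 3112
850 max y -144.0 z 338.0 2252
```

View pics/crop.png

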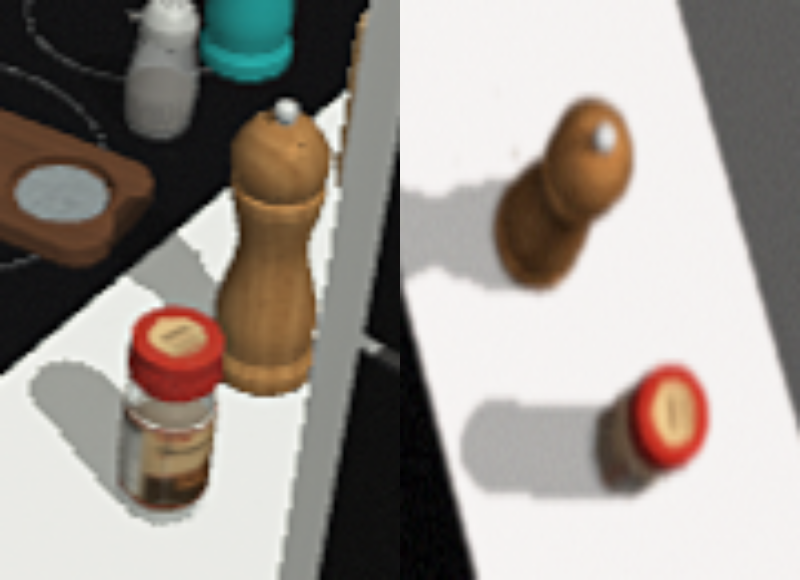

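Both bowls are seated; blue rim z is about 45. The crop confirms the wooden mill (left panel (270,240)) and the red-capped jar (175,410), each standing alone on the stone. The teal mill and the tray ones don't fit. The cabinet face is at y of about -195 beside the mill, so I'll turn the jaws parallel to it.

play_rows(
  plan="8.78 0 0 -3 0 0 9.8; 8.78 0 0 -4 0 0 9.8; 8.78 0 0 -3 0 0 9.8; 8.78 0 0 -1 0 0 9.8; 8.78 0 0 0 0 0 9.8; 8.78 0 0 0 0 0 9.8; 8.78 0 0 0 0 0 9.8; 8.78 0 0 0 0 0 9.8; 8.78 0 0 0 0 0 9.8; 8.78 0 0 0 0 0 9.8; 8.78 0 0 0 0 0 0; 8.78 0 0 0 0 0 0",
)

```text
t: 16.45
ee_pos: [533.3, 397.4, 241.5]
orientation: [-1.908, -2.496, 0.002]
ft_force: [-0.2, -0.4, -0.2]
width: 87.8
```

```bash
python3 go.py 105 666 -59 240
python3 - <<'E'
from h import *
T=np.load('top.npz'); P=cloud(T); m=(P[...,2]>120)&(T['range_z']>0)&(P[...,0]>690)&(P[...,0]<900)&(P[...,1]>-130)&(P[...,1]<150)
q=P[m]; d=np.hypot(q[:,0]-666,q[:,1]+59); print(len(q),d.min(),q[d.argmin()])
E
```

```text
t 16.4 th 105.2 turn about tool z 0.2 deg; tilt 0.07; shift cm [-47.52   1.01   0.15] len 47.5 pos [533.3 397.4 241.5] w 87.8 F [-0.2 -0.4 -0.2]
3220 24.458852188220494 [690.4090431  -57.4398508  135.43702194]
```

play_rows(
  plan="8.78 -2 0 0 0 0 0.2; 8.78 -4.5 0.1 0 0 0 0; 8.78 -4.5 0.1 0 0 0 0; 8.78 -4.5 0.1 0 0 0 0; 8.78 -4.5 0.1 0 0 0 0; 8.78 -4.5 0.1 0 0 0 0; 8.78 -4.5 0.1 0 0 0 0; 8.78 -4.5 0.1 0 0 0 0; 8.78 -4.5 0.1 0 0 0 0; 8.78 -4.5 0.1 0 0 0 0; 8.78 -3 0.1 0 0 0 0; 8.78 -2 0 0 0 0 0; 8.78 0 0 0 0 0 0; 8.78 0 0 0 0 0 0",
)

```text
t: 18.2
ee_pos: [664.3, -58.4, 242.1]
orientation: [-1.915, -2.49, -0.0]
ft_force: [0.1, 0.3, 0.5]
width: 87.6
```

```bash
python3 chk.py wrist 666 -59 40 120 160 w3.png; python3 chk.py wrist 666 -59 40 5 40; python3 go.py 105 666 -58.5 114
python3 - <<'E'
from h import *
T=np.load('top.npz'); P=cloud(T); m=(P[...,2]>150)&(T['range_z']>0)&(P[...,0]>710)&(P[...,0]<900)&(P[...,1]>-130)&(P[...,1]<150)
q=P[m]; d=np.hypot(q[:,0]-666,q[:,1]+59); print(len(q),d.min(),q[d.argmin()])
E
```

```text
wrist 2304 c 668.6 -57.1 r 24.8 zmax 153.1
wrist 263 c 669.1 -56.8 r 28.7 zmax 39.8
t 18.3 th 104.9 turn about tool z -0.1 deg; tilt 0.02; shift cm [-0.1   0.14 12.82] len 12.8 pos [664.4 -57.9 242.2] w 87.7 F [ 0.1 -0.   0.3]
2696 136.30568367707403 [793.40158184 -10.54304644 204.51570044]
```

play_rows(
  plan="8.78 0 0.3 2 0 0 0; 8.78 0 0 4 0 0 0; 8.78 0 0 4 0 0 0; 8.78 0 0 2 0 0 0; 8.78 0 0 0.8 0 0 0; 8.78 0 0 0 0 0 0; 8.78 0 0 0 0 0 0",
)

```text
t: 19.18
ee_pos: [668.6, -58.4, 115.6]
orientation: [1.915, 2.488, 0.002]
ft_force: [-0.2, 0.5, 0.5]
width: 87.7
```

play_rows(
  plan="4 0 0 0 0 0 0; 4 0 0 0 0 0 0; 4 0 0 0 0 0 0; 4 0 0 0 0 0 0; 4 0 0 0 0 0 0; 4 0 0 0 0 0 0; 4 0 0 0 0 0 0; 4 0 0 0 0 0 0",
)

```text
t: 20.18
ee_pos: [667.7, -58.3, 114.2]
orientation: [1.916, 2.489, 0.0]
ft_force: [1.2, 0.3, 0.1]
width: 47.2
```

```bash
python3 go.py 105 666 -58.5 114
```

```text
t 20.2 th 104.8 turn about tool z -0.2 deg; tilt 0.01; shift cm [ 0.03 -0.17  0.02] len 0.2 pos [667.7 -58.3 114.2] w 47.2 F [1.2 0.3 0.1]
```

play_rows(
  plan="4 0 0 -0.5 0 0 0; 4 0 0 -1 0 0 0; 4 0 0 -2 0 0 0; 4 0 0 -2 0 0 0; 4 0 0 -1.5 0 0 0; 4 0 0 -0.5 0 0 0; 4 0 0 0 0 0 0",
)

```text
t: 21.05
ee_pos: [667.6, -58.3, 189.5]
orientation: [1.916, 2.489, 0.0]
ft_force: [0.1, 0.6, -2.6]
width: 47.4
```

```bash
python3 go.py 105 614.7 174.9 189
```

```text
t 21.1 th 104.8 turn about tool z -0.2 deg; tilt 0.03; shift cm [23.9   0.92  0.05] len 23.9 pos [667.6 -58.3 189.5] w 47.4 F [ 0.1  0.6 -2.6]
```

play_rows(
  plan="4 0.5 0 0 0 0 0; 4 1 0.1 0 0 0 0; 4 1.8 0.1 0 0 0 0; 4 2.4 0.1 0 0 0 0; 4 2.5 0.1 0 0 0 0; 4 2.5 0.1 0 0 0 0; 4 2.5 0.1 0 0 0 0; 4 2.5 0.1 0 0 0 0; 4 2.4 0.1 0 0 0 0; 4 2 0.1 0 0 0 0; 4 1.7 0 0 0 0 0; 4 1.2 0 0 0 0 0; 4 0.9 0 0 0 0 0; 4 0 0 0 0 0 0; 4 0 0 0 0 0 0; 4 0 0 0 0 0 0; 4 0 0 0 0 0 0",
)

```text
t: 23.18
ee_pos: [615.3, 174.6, 189.2]
orientation: [1.917, 2.489, -0.0]
ft_force: [0.2, -0.5, -1.3]
width: 47.5
```

```bash
python3 go.py 105 614.7 174.9 129; python3 chk.py side 615 175 50 55 90 s1.png; python3 chk.py top 615 175 50 55 100
```

```text
t 23.2 th 104.8 turn about tool z -0.2 deg; tilt 0.00; shift cm [ 0.04 -0.05  6.02] len 6.0 pos [615.3 174.6 189.2] w 47.5 F [ 0.2 -0.5 -1.3]
side 148 c 614.8 171.0 r 28.9 zmax 89.3
top 37 c 607.6 188.4 r 20.9 zmax 89.6
```

View pics/s1.png

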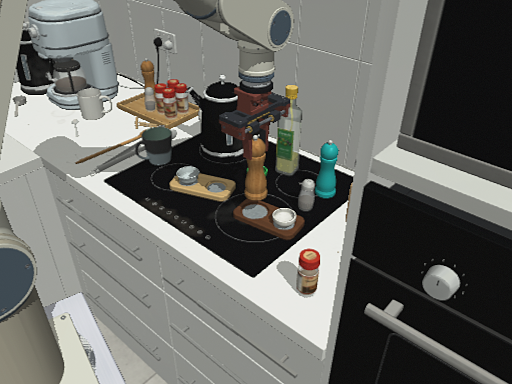

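The mill hangs upright at (256,170), above the wide recess (255,212). Lowering it now.

play_rows(
  plan="4 0 0 0.7 0 0 0; 4 0 0 1.3 0 0 0; 4 0 0 1.3 0 0 0; 4 0 0 1 0 0 0; 4 0 0 0.6 0 0 0; 4 0 0 0.4 0 0 0; 4 0 0 0.2 0 0 0; 4 0 0 0.2 0 0 0; 4 0 0 0.2 0 0 0; 4 0 0 0 0 0 0; 4 0 0 0 0 0 0",
)

```text
t: 24.65
ee_pos: [615.3, 175.1, 130.3]
orientation: [1.916, 2.489, 0.0]
ft_force: [0.3, 0.6, -1.2]
width: 47.4
```

```bash
python3 go.py 105 614.7 174.9 129
```

```text
t 24.6 th 104.8 turn about tool z -0.2 deg; tilt 0.02; shift cm [-0.   -0.06  0.13] len 0.1 pos [615.3 175.1 130.3] w 47.4 F [ 0.3  0.6 -1.2]
```

play_rows(
  plan="4 0 0 0.1 0 0 0; 4 0 0 0.1 0 0 0; 4 0 0 0 0 0 0; 4 0 0 0 0 0 0",
)

```text
t: 25.15
ee_pos: [615.6, 175.3, 129.5]
orientation: [1.916, 2.489, 0.002]
ft_force: [-2.9, 0.6, 7.7]
width: 47.6
```

play_rows(
  plan="5 0 0 0 0 0 0; 5.5 0 0 0 0 0 0; 6.5 0 0 0 0 0 0; 8.78 0 0 0 0 0 0; 8.78 0 0 0 0 0 0; 8.78 0 0 0 0 0 0; 8.78 0 0 -1 0 0 0; 8.78 0 0 -3 0 0 0; 8.78 0 0 -4 0 0 0; 8.78 0 0 -3 0 0 0; 8.78 0 0 -1 0 0 0; 8.78 0 0 0 0 0 0",
)

```text
t: 26.65
ee_pos: [615.3, 175.0, 248.6]
orientation: [1.916, 2.489, 0.001]
ft_force: [-1.1, -0.5, 0.5]
width: 88.3
```

```bash
python3 chk.py wrist 615 175 40 130 160; python3 chk.py wrist 615 175 40 130 200; python3 chk.py side 615 175 50 25 60 s2.png;python3 go.py 105 564 -105 240
```

```text
wrist 946 c 615.7 176.5 r 24.9 zmax 159.8
wrist 2670 c 615.8 176.7 r 24.8 zmax 178.8
side 246 c 613.9 169.8 r 27.7 zmax 59.8
t 26.8 th 104.8 turn about tool z -0.2 deg; tilt 0.15; shift cm [-25.73 -12.11   0.66] len 28.4 pos [614.3 174.8 246.6] w 88.1 F [-0.6  0.7  0.1]
```

play_rows(
  plan="8.78 -2 -1 0 0 0 -0.2; 8.78 -4 -1.9 0.1 0 0 0; 8.78 -4 -1.9 0.1 0 0 0; 8.78 -4 -1.9 0.1 0 0 0; 8.78 -4 -1.9 0.1 0 0 0; 8.78 -4 -1.8 0.1 0 0 0; 8.78 -2.5 -1.1 0.1 0 0 0; 8.78 -1.2 -0.6 0.1 0 0 0; 8.78 0 0 2 0 0 0; 8.78 0 0 2 0 0 0; 8.78 0 0 2 0 0 0; 8.78 0 0 0 0 0 0; 8.78 0 0 0 0 0 0",
)

```text
t: 28.42
ee_pos: [565.0, -104.5, 181.6]
orientation: [1.912, 2.493, 0.0]
ft_force: [-0.2, -0.1, -0.2]
width: 87.8
```

```bash
python3 chk.py wrist 564 -105 40 85 120 w4.png; python3 go.py 105 564 -105 70
```

```text
wrist 2426 c 565.1 -103.8 r 22.5 zmax 101.8
t 28.5 th 105.0 turn about tool z 0.0 deg; tilt 0.06; shift cm [-1.00e-02 -1.40e-01  1.12e+01] len 11.2 pos [ 565.3 -104.5  182. ] w 87.9 F [-0.6  0.2 -0.1]
```

play_rows(
  plan="8.78 0 0 3 0 0 0; 8.78 0 0 4 0 0 0; 8.78 0 0 3 0 0 0; 8.78 0 0 1.2 0 0 0; 8.78 0 0 0 0 0 0; 8.78 0 0 0 0 0 0; 4 0 0 0 0 0 0; 4 0 0 0 0 0 0; 4 0 0 0 0 0 0; 4 0 0 0 0 0 0; 4 0 0 0 0 0 0; 4 0 0 0 0 0 0; 4 0 0 0 0 0 0; 4 0 0 0 0 0 0",
)

```text
t: 30.22
ee_pos: [564.8, -104.5, 69.2]
orientation: [-1.912, -2.493, 0.0]
ft_force: [0.4, 0.4, 1.1]
width: 43.7
```

```bash
python3 go.py 105 564 -105 70
```

```text
t 30.2 th 105.0 turn about tool z 0.0 deg; tilt 0.00; shift cm [-0.03 -0.09 -0.08] len 0.1 pos [ 564.8 -104.5   69.2] w 43.7 F [0.4 0.4 1.1]
```

Held at 44 mm. The direct path would cross the mill, so I'll lift and go around on the robot's side.

play_rows(
  plan="4 0 0 -0.5 0 0 0; 4 0 0 -1.5 0 0 0; 4 0 0 -2.5 0 0 0; 4 0 0 -2.5 0 0 0; 4 0 0 -1.5 0 0 0; 4 0 0 -0.6 0 0 0; 4 0 0 0 0 0 0",
)

```text
t: 31.1
ee_pos: [564.8, -104.5, 160.3]
orientation: [1.912, 2.493, 0.0]
ft_force: [1.0, 0.4, -0.7]
width: 44.2
```

```bash
python3 go.py 105 475 150 160
```

```text
t 31.1 th 105.0 turn about tool z 0.0 deg; tilt 0.01; shift cm [26.91 -2.08  0.03] len 27.0 pos [ 564.8 -104.5  160.3] w 44.2 F [ 1.   0.4 -0.7]
```

play_rows(
  plan="4 1 -0.1 0 0 0 0; 4 2 -0.1 0 0 0 0; 4 3 -0.2 0 0 0 0; 4 3.5 -0.3 0 0 0 0; 4 3.5 -0.3 0 0 0 0; 4 3.5 -0.3 0 0 0 0; 4 3.5 -0.3 0 0 0 0; 4 3.2 -0.3 0 0 0 0; 4 2.2 -0.2 0 0 0 0; 4 1 0 0 0 0 0; 4 0.5 0 0 0 0 0; 4 0 0 0 0 0 0; 4 0 0 0 0 0 0",
)

```text
t: 32.72
ee_pos: [475.0, 149.4, 160.1]
orientation: [-1.913, -2.492, 0.0]
ft_force: [0.1, -0.2, -1.2]
width: 44.0
```

```bash
python3 go.py 105 585.8 326.5 160
```

```text
t 32.7 th 105.0 turn about tool z -0.0 deg; tilt 0.01; shift cm [1.424e+01 1.529e+01 1.000e-02] len 20.9 pos [475.  149.4 160.1] w 44.0 F [ 0.1 -0.2 -1.2]
```

play_rows(
  plan="4 1 0 0 0 0 0; 4 2 0.5 0 0 0 0; 4 3 1 0 0 0 0; 4 3 1.8 0 0 0 0; 4 2.5 2.4 0 0 0 0; 4 1.5 2.8 0 0 0 0; 4 0.8 2.8 0 0 0 0; 4 0.4 2 0 0 0 0; 4 0 1.2 0 0 0 0; 4 0 0.6 0 0 0 0; 4 0 0.2 0 0 0 0; 4 0 0 0 0 0 0; 4 0 0 2 0 0 0; 4 0 0 2.5 0 0 0; 4 0 0 1.5 0 0 0; 4 0 0 0.6 0 0 0; 4 0 0 0 0 0 0; 4 0 0 0 0 0 0",
)

```text
t: 34.98
ee_pos: [586.3, 326.9, 94.9]
orientation: [1.912, 2.492, 0.002]
ft_force: [0.1, -0.9, -1.1]
width: 44.0
```

```bash
python3 go.py 105 585.8 326.5 84.5
```

```text
t 35.0 th 105.0 turn about tool z 0.0 deg; tilt 0.08; shift cm [-0.03 -0.06  1.04] len 1.0 pos [586.3 326.9  94.9] w 44.0 F [ 0.1 -0.9 -1.1]
```

play_rows(
  plan="4 0 0 0.4 0 0 0; 4 0 0 0.3 0 0 0; 4 0 0 0.2 0 0 0; 4 0 0 0.15 0 0 0; 4 0 0 0 0 0 0; 4 0 0 0 0 0 0",
)

```text
t: 35.72
ee_pos: [585.8, 326.7, 84.5]
orientation: [-1.912, -2.493, -0.0]
ft_force: [-1.7, -1.7, 5.4]
width: 44.4
```

play_rows(
  plan="5 0 0 0 0 0 0; 5.5 0 0 0 0 0 0; 6.5 0 0 0 0 0 0; 8.78 0 0 0 0 0 0; 8.78 0 0 0 0 0 0; 8.78 0 0 0 0 0 0; 8.78 0 0 -1 0 0 0; 8.78 0 0 -3 0 0 0; 8.78 0 0 -4 0 0 0; 8.78 0 0 -4 0 0 0; 8.78 0 0 -2 0 0 0; 8.78 0 0 0 0 0 0; 8.78 0 0 0 0 0 0",
)

```text
t: 37.35
ee_pos: [585.0, 326.2, 222.1]
orientation: [-1.911, -2.492, 0.004]
ft_force: [-0.2, -0.3, -1.3]
width: 88.3
```

```bash
python3 chk.py wrist 586 326.5 40 80 150; python3 go.py 105 440 280 270
```

```text
wrist 2144 c 586.1 327.7 r 22.6 zmax 117.1
t 37.4 th 105.0 turn about tool z 0.0 deg; tilt 0.18; shift cm [ -0.71 -15.19  -4.83] len 16.0 pos [584.9 326.1 221.7] w 87.6 F [ 0.3 -0.2  0.2]
```

play_rows(
  plan="8.78 0 -1.5 -2 0 0 0; 8.78 0 -4 -2 0 0 0; 8.78 0 -4 -1 0 0 0; 8.78 0 -4 0 0 0 0; 8.78 0 -1.7 0 0 0 0; 8.78 0 0 0 0 0 0; 8.78 0 0 0 0 0 0",
)

```text
t: 38.28
ee_pos: [440.1, 287.7, 273.5]
orientation: [1.912, 2.492, 0.001]
ft_force: [0.2, -0.7, 0.6]
width: 88.1
```

```bash
python3 chk.py side 650 93 45 30 60 s3.png;python3 chk.py side 533.6 398 45 30 60;python3 chk.py side 615 175 40 150 200;python3 chk.py side 586 327 40 80 150;python3 chk.py top 747 126 40 60 100 t3.png; python3 go.py 105 440 280 270; python3 -c "
import cv2,numpy as np
a=cv2.imread('pics/s3.png')[120:300,80:350];b=cv2.imread('pics/t3.png')[90:270,90:360]
cv2.imwrite('pics/fin.png',np.vstack([cv2.resize(a,(450,300)),cv2.resize(b,(450,300))]))"
```

```text
side 238 c 649.4 93.2 r 32.1 zmax 45.2
side 233 c 535.9 398.8 r 34.0 zmax 48.5
side 239 c 613.8 173.4 r 24.9 zmax 180.6
side 290 c 582.5 324.6 r 23.9 zmax 120.6
top 164 c 749.3 124.1 r 17.1 zmax 91.2
t 38.5 th 105.0 turn about tool z -0.0 deg; tilt 0.02; shift cm [-0.72 -0.15  0.34] len 0.8 pos [439.6 287.4 273.4] w 87.9 F [-0.8  0.7  0.2]
```

View pics/fin.png

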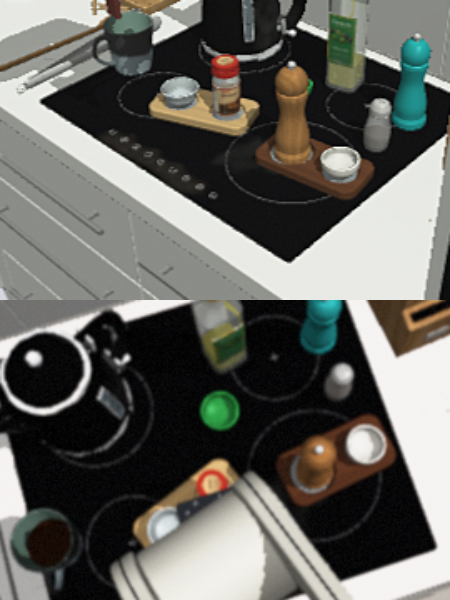

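The picture shows all four upright in their recesses, and the salt and mug where they were. Handing in.

```bash
python3 -c "
from workcell import *
print(close_job())"
```

```text
the job is handed in; nothing more can be done
None
```

All four items are on their boards, upright in their own recesses, and the job was handed in at about 38.5 s of the 128 s. The gripper was open and clear of everything when I handed in.

- **Dark board:** the wooden pepper mill is in the wide recess and the white bowl in the narrow one.
- **Pale board:** the red-capped jar is in the right-hand recess (seen from the robot) and the blue-grey bowl in the left-hand one.
- **Order:** I placed the bowls first, then the mill and the jar, because the task set no order between them and this kept the gripper clear of the tall items.

**Last checks:**
- Close-up wrist-camera measurements put the tops within 0–2 mm of full seating: white bowl 42 (expected 41), blue bowl 45 (44), mill 179 (179) and jar 117 (115).
- The same measurements put every item within about 2 mm of its recess centre.
- The salt shaker measured where it started, and the mug looked unmoved in the last picture; I did not measure it.
- The highest force I saw reported was about 8 N, though it is only read at the end of each move.

**Disagreement:** the final side-camera heights for the bowls and jar read about 4–6 mm higher than expected, and the mill about 2 mm. For the bowls that camera had read about as high at the start. Heights there rose 8–8.5 mm for the bowls against the expected 9, and about 15 mm for the jar as expected. The mill rose only about 13 mm instead of 15 in that view, which I put down to noise. No check failed.

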